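# Clamp the re-glued card box and keep it under pressure

### The arm

A 6-joint arm with a two-finger parallel gripper is mounted at the origin on the work surface; the furniture and walls round the work are solid. World frame = base frame: x ahead of the robot, y to its left, z up, the work surface at z = 0. Lengths are in mm, angles in degrees, forces in N, time in s.
With the tool pointing down it reaches from about 350 to 850 mm from the base axis. Payload 8.1 kg.
Tool frame: the origin (TCP) lies midway between the tips of the shut fingers; the grasp point (between the pads) lies 19 mm behind it (r.pinch_z is the distance from the TCP to the grasp point, in mm); z points along the fingers, y is the line along which they close (so a half turn about z gives the same grasp; the last joint's range is limited). The gripper opens to 85 mm and grips with 20 to 120 N. Pads are 22 mm wide; open, the fingers measure 114 mm over their backs; the gripper's body (76 mm by 85 mm) begins 54 mm behind the grasp point. The pads swing forward as they close: fully open they stand 13 mm farther back than shut.
Start: joints at [64.091, 7.471, 85.268, -0, 87.261, -4.893], TCP at [215.157, 560.101, 231.292] pointing down, gripper open.
Joint ranges: [-169.43, 169.43], [-51.17, 129.36], [1.28, 143.12], [-76.62, 256.62], [0, 156.53], [-152.29, 152.29]. Speed limits (degrees/s): [136.94, 136.94, 159.86, 180, 180, 180].

### API

Orientations are given as [roll, pitch, yaw] about the fixed x, y, z axes, in that order (R = Rz(yaw) Ry(pitch) Rx(roll)).
In Python, from bench import sensors, optics, job, r gives the robot as it stands.
- The arm moves only by the tool play_rows, never from a script. Its argument "motion" is a list that holds one entry, the list of rows, each a list of 6 numbers: the shift along the tool's x, y, z in cm, then the turn, a rotation vector about the tool's x, y, z in degrees. In form: [[[x, y, z, ax, ay, az], ...]]. A call has 1 to 5 rows; each row is the pose to reach, as a shift and turn from the pose commanded when the call began, along the tool's axes at that moment; what a row does not reach only later rows make up. A row lasts 1/10 s, in which the tool goes at most 50 mm and 8.59 degrees, less where a joint would pass 70% of its speed; a pose out of reach is approached as far as the arm can. A call with a gripper value outside its range is refused whole. "jaw" is the opening, from 0 (shut) to 1 (fully open), set as the call begins (left out, the last holds). The fingers move at their own pace and stop on an object; "squeeze" is the grip in N (left out, the last holds). Time passes only in rows, so rows that repeat a pose let the fingers close. It gives the time, the measured TCP pose, the force, the opening and the grip force at its end, in the units of the state.
- sensors.sense(): the state, without advancing time (a new reading comes with each control period).
- optics.snapshot(name): name is "scene" or "top" or "wrist"; returns a dict with "pixels" (384x512x3 uint8, red, green, blue), "mtx" (3x3 intrinsics, pixels), "R" (3x3) and "t" (3): a world point X has camera coordinates R X + t; the wrist camera has in their place "T_tool_cam" (4x4, takes a point from camera to tool coordinates, whose origin is the TCP and whose axes are the flange's). Camera axes: x right, y down, z forward; pixel columns grow to the right and rows downward; lengths in mm; the calibration is good to about 2 mm. A picture is of the moment at which its call begins: read the wrist's pose just before it. There is no depth.
- job.hand_in(): hands the job in; it is judged then, once.
The state is a dict: "time": time; "joint_pos": joint angles; "qd": joint speeds; "joint_efforts": joint torques, N m; "tool_pos": TCP position; "tcp_rot": TCP orientation; "ft_force": force on the tool from outside, world axes, zero at the start; "wrist_torque": the same for the moment, N m; "finger_gap": finger opening in mm; "grip_force": force on a finger pad.
Only numpy, scipy, OpenCV 4.12 (cv2) and the standard library are available. Lean on these libraries where they do the work, as an engineer would, in place of code of your own. Each camera call takes 0.05 s, during which the arm holds its last target. There are 200 camera calls.

### The job

Lay the freshly glued red card box flat and lengthwise along the middle of the bar clamp's bed, up against the fixed jaw (the jaw may push it the last few millimetres), and let go of it. Then pump the clamp's two orange squeeze levers together and apart until the ratchet brings the sprung black pad of the orange jaw up to the box and the pad is pushed about half way into the jaw, never nearly all the way, which would crush the box. Move the jaw only with the levers, leave the other things on the desk where they stand, and finish while still holding the levers squeezed, with the box gripped between pad and fixed jaw.

Things in the scene. Friction and masses are not known exactly. Their poses are not given: they have to be found in the camera images.
- box_center (a point): loose red card box of staples, 40 (its x) x 62 (its y, its length) x 20 mm high, about 70 g; it lies flat on the desk. Point at its centre, 10 mm up. Either end may face the fixed jaw
- staple_box: the same red card box; origin at the centre of its underside
- seat (a point): point on the bed of the bar clamp (grey base 266 x 64 mm, fixed to the desk; the flat bed is 14 mm above the desk). x runs from the trigger along the bed to the fixed jaw, y to its left, z up. The point is 31 mm before the fixed jaw's face: below the centre of the box when the box, length along x, touches that jaw. Up to 15 mm short is near enough, the pad pushes the box along; no side guides
- clamp: the bar clamp with its fixed jaw at the +x end of the bed, black rubber face 44 mm wide, top 53 mm above the desk; its origin lies on the desk, 89 mm behind the seat point along the seat's x axis
- jaw_travel (a joint): moving orange jaw (48 mm wide, top 52 mm above the desk) on a toothed bar: m moved towards the fixed jaw, 0 = open, at most 0.066, starts at 0.003 to 0.022. At 0 its relaxed pad's face is 112 mm from the fixed jaw's face, so it touches a box that lies against that jaw at 0.050. The ratchet (teeth 6 mm apart) lets it only go forward; on release it may fall back up to one tooth
- jaw: the moving orange jaw with its toothed bar and pad (same origin as the clamp when the jaw is at 0); not to be pushed by the robot
- pad_spring (a joint): how far the sprung black pad is pushed into the orange jaw, m: 0 relaxed (12 mm of white stem shows), 0.012 fully in. Spring 800 N/m, so half way, 0.006, is about 5 N on the box
- pad: black rubber pad plate at the front of the moving jaw, 8 x 44 x 18 mm, carried by the white stem; not to be pushed by the robot
- trigger (a point): point midway between the two orange grips at the tops of the squeeze levers, 105 mm above the desk, 157 mm behind the seat point along the seat's x axis; same axes as the seat. The grips measure 60 mm over the outside when released, about 38 mm when fully squeezed: squeeze them from above, one finger outside each. The housing between them ends 67 mm above the desk; above it is free
- squeeze (a joint): angle of the left lever, rad: 0 released, 0.14 fully squeezed (each grip 11 mm inwards). Both levers are geared together and spring back. The ratchet drives the jaw in proportion, 14.5 mm for a full squeeze, of which up to 6 mm is lost until a tooth is caught; later full strokes net 12 mm. Takes about 3 to 12 N on each grip
- lever_left: left lever with its orange grip: round bar 12 mm thick, 44 mm long along the seat's x, its axis 24 mm to +y of the trigger point when released; its origin is on the lever's hinge, 80 mm below the bar
- lever_right: right lever with its orange grip: the same, 24 mm to -y of the trigger point
- glue_stick_mid (a point): glue stick with a red cap and a red, white and yellow barrel, 25 mm across, 86 mm tall, standing; point at its middle, 43 mm up; bystander
- wood_stamp_mid (a point): round hand stamp with a turned wooden handle, 38 mm across, 76 mm tall, standing; point at its middle, 38 mm up; bystander
- vial_mid (a point): small clear vial with a red cap, 26 mm across, 52 mm tall, standing; point at its middle, 26 mm up; bystander
Mind the look-alikes: they are no part of the job. Several things look just like the staple_box: the one meant starts farthest from the robot's base.

How it is judged:
By the outcome, as a careful person would: the job done as asked, in the order asked, and still so for the second after the job is handed in, while the arm keeps its last pose, push and grip.
It also fails if it takes over 61 s, if anything falls off the work surface, if the arm or the gripper's body presses on something with over 40 N, if the wrist force passes 120 N, or if a joint passes its speed limit or range.

## Working session

There is one attempt and no reset: what is moved stays moved. The work goes in short steps, Python scripts to look and compute and a tool call to move; the robot and the scene stay as the last step left them, time stands still between calls to the robot, and variables do not carry over. Pictures are saved under pics/ and viewed, at most 10 in all, crops included, and the job is handed in when it is done.

Besides the shell and the picture viewer there is one more tool, called after "Call:" as name([rows], argument=value, ...), one row to a line, values as JSON. play_rows: Moves the arm, as the interface text tells. Its arguments: {"type":"object","properties":{"motion":{"type":"array","items":{"type":"array","items":{"type":"array","items":{"type":"number"}}}},"jaw":{"type":"number"},"squeeze":{"type":"number"}},"required":["motion"]}

```bash
mkdir -p pics; ls; python3 - <<'E'
from bench import sensors, optics, job, r
import cv2,numpy as np
s=sensors.sense();print(s)
for n in("scene","top"):
    d=optics.snapshot(n);cv2.imwrite(f"pics/{n}0.png",d["pixels"][:,:,::-1]);np.savez(f"{n}0.npz",**d)
    print(n,d["mtx"].round(1).tolist(),d["R"].round(3).tolist(),d["t"].round(1).tolist())
E
```

```text
pics
{'time': 0.0, 'joint_pos': array([ 6.40888343e+01,  7.51566348e+00,  8.53292058e+01,  3.50593239e-04,
        8.72617017e+01, -4.89229207e+00]), 'qd': array([ 0.00096889,  0.05703862,  0.05550855, -0.10256523,  0.01729637,
       -0.03808334]), 'joint_efforts': array([-9.24785854e-05, -5.69379759e+01, -5.00567651e+01, -1.31884908e-04,
        1.43278419e-02,  3.90323805e-05]), 'tool_pos': array([214.93365506, 559.59266533, 230.23934846]), 'tcp_rot': array([-1.79893847e+02, -9.43756036e-03,  1.58981101e+02]), 'ft_force': array([ 0.17466671, -0.75702151,  0.16007534]), 'wrist_torque': array([ 0.03719463, -0.06201717,  0.01708502]), 'grip_force': 0.0, 'finger_gap': 85.39997251699381}
scene [[426.1, 0.0, 255.4], [0.0, 426.1, 193.9], [0.0, 0.0, 1.0]] [[0.918, 0.397, -0.02], [0.268, -0.654, -0.708], [-0.294, 0.645, -0.706]] [-448.3, -138.5, 1498.6]
top [[481.7, 0.0, 247.4], [0.0, 481.7, 192.5], [0.0, 0.0, 1.0]] [[-0.028, -0.999, -0.018], [-0.998, 0.03, -0.063], [0.064, 0.016, -0.998]] [-54.6, 542.1, 1259.7]
```

View pics/scene0.png

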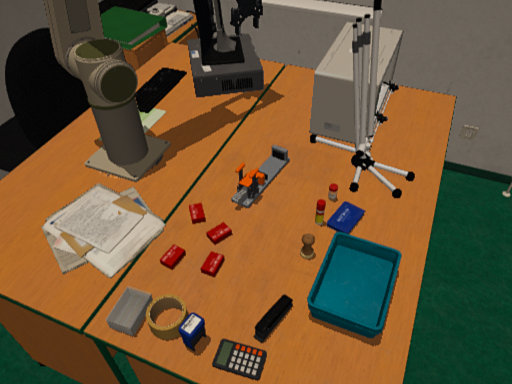

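View pics/top0.png

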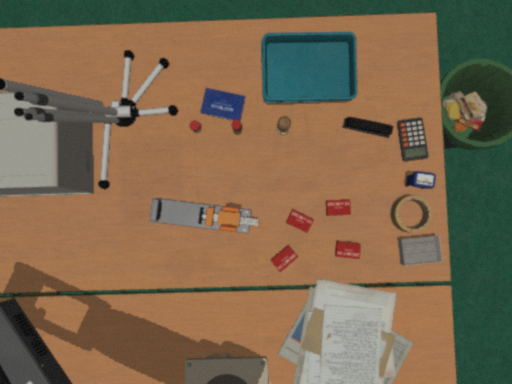

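The top view shows four red boxes at (300,220), (338,207), (285,258) and (348,250). The base projects to about (226,400), so the farthest box is (338,207). The clamp's fixed jaw is at the left, around (155,210), and its trigger is near (235,218). The bystanders are at (196,126), (237,126) and (284,124).

```bash
cat > h.py <<'E'
import numpy as np, cv2
from scipy.spatial.transform import Rotation as Ro
from bench import sensors, optics, job, r
def cam(d):
    """K,R,t world->cam; wrist uses measured pose stored in d['pose']"""
    return d["mtx"],d["R"],d["t"]
def snap(n):
    s=sensors.sense(); d=dict(optics.snapshot(n))
    if n=="wrist":
        T=np.eye(4);T[:3,:3]=Ro.from_euler('xyz',s["tcp_rot"],degrees=True).as_matrix();T[:3,3]=s["tool_pos"]
        C=np.linalg.inv(T@d["T_tool_cam"]); d["R"]=C[:3,:3]; d["t"]=C[:3,3]
    return d
def ray(d,uv,z):
    uv=np.atleast_2d(np.asarray(uv,float)); p=np.c_[uv,np.ones(len(uv))]@np.linalg.inv(d["mtx"]).T@d["R"]
    c=-d["R"].T@d["t"]; return c+p*((z-c[2])/p[:,2])[:,None]
def proj(d,X):
    X=np.atleast_2d(X)@d["R"].T+d["t"]; X=X@d["mtx"].T; return X[:,:2]/X[:,2:]
def delta(pos,yaw,rpy0=None):
    """row (cm, deg) from measured pose to TCP pos, pointing down with yaw"""
    s=sensors.sense(); R0=Ro.from_euler('xyz',s["tcp_rot"],degrees=True); R1=Ro.from_euler('xyz',[180,0,yaw],degrees=True)
    return np.r_[R0.inv().apply(np.array(pos)-s["tool_pos"])/10,(R0.inv()*R1).as_rotvec(degrees=True)].round(2)
def mask(img,lo,hi):
    return cv2.inRange(cv2.cvtColor(img,cv2.COLOR_RGB2HSV),np.array(lo),np.array(hi))
def blobs(m,amin=30):
    c,_=cv2.findContours(m,cv2.RETR_EXTERNAL,cv2.CHAIN_APPROX_NONE); return [x for x in c if cv2.contourArea(x)>amin]
E
python3 - <<'E'
from h import *
d=dict(np.load("top0.npz"));im=d["pixels"]
m=mask(im,(0,150,80),(6,255,255))|mask(im,(172,150,80),(180,255,255))
for c in blobs(m,60):
    b=cv2.minAreaRect(c);w=ray(d,cv2.boxPoints(b),20)[:,:2];ctr=w.mean(0)
    e=[w[1]-w[0],w[2]-w[1]];e.sort(key=np.linalg.norm)
    print("red",np.round(b[0]),ctr.round(),[round(np.linalg.norm(x)) for x in e],"yaw long",np.degrees(np.arctan2(e[1][1],e[1][0])).round(1),"dist",np.hypot(*ctr).round())
print("fixed jaw approx",ray(d,[[155,210],[248,222],[210,215]],14).round())
cv2.imwrite("pics/clampcrop.png",cv2.resize(im[180:260,130:370,::-1],None,fx=3.3,fy=3.3,interpolation=cv2.INTER_CUBIC))
E
```

```text
red [282. 256.] [ 370. -157.] [28, 59] yaw long -46.9 dist 402.0
red [348. 249.] [ 383. -328.] [40, 63] yaw long -97.9 dist 504.0
red [298. 223.] [ 456. -202.] [27, 61] yaw long -113.5 dist 499.0
red [338. 209.] [ 488. -307.] [27, 63] yaw long -88.8 dist 577.0
red [194. 125.] [724.  66.] [23, 25] yaw long -136.8 dist 727.0
fixed jaw approx [[501. 177.  14.]
 [462. -70.  14.]
 [484.  31.  14.]]
```

View pics/clampcrop.png

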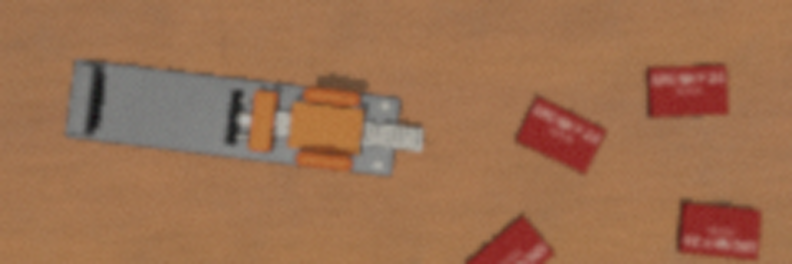

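Fixed jaw face at crop (97,97), which is px (159,209). The grips are centred near crop (331,98) and (325,160). I'll move the wrist camera above the clamp for a better fix.

```bash
python3 - <<'E'
from h import *
d=dict(np.load("top0.npz"))
f=lambda p,z:ray(d,np.array(p)/3.3+[130,180],z)[:,:2].round(1)
q=f([[75,60],[67,137],[400,97],[392,175]],14);print(q.tolist())
ax=(q[0]+q[1]-q[2]-q[3])/2;print("len",np.linalg.norm(ax),"yaw",np.degrees(np.arctan2(ax[1],ax[0])))
g=f([[331,98],[325,160]],105);print("grips",g.tolist(),g.mean(0))
print("face",f([[97,97]],40))
print("start",r.pinch_z, delta([430,60,330],90))
s=sensors.sense();d=snap("wrist");print(d["mtx"],d["T_tool_cam"].round(2).tolist())
E
```

```text
[[532.7, 182.2], [470.8, 189.6], [495.2, -79.1], [433.0, -70.9]]
len 263.6026033634721 yaw 81.78843960597654
grips [[493.4, -28.5], [447.4, -22.8]] [470.4  -25.65]
face [[501.4 159.7]]
start 18.700000000000003 [-3.799e+01 -3.894e+01 -9.900e+00 -9.000e-02  5.000e-02  6.898e+01]
[[268.72385145   0.         260.57586509]
 [  0.         268.72385145 187.94939109]
 [  0.           0.           1.        ]] [[0.0, -0.96, -0.29, 75.1], [1.0, 0.0, 0.0, -1.43], [0.0, -0.29, 0.96, -141.81], [0.0, 0.0, 0.0, 1.0]]
```

```bash
python3 - <<'E'
from h import *
print(delta([488,85,240],82))
E
```

```text
[-4.251e+01 -3.452e+01 -9.100e-01 -8.000e-02  5.000e-02  7.699e+01]
```

Call:
play_rows([
  [[-42.5, -34.5, -1, 0, 0, 77], [-42.5, -34.5, -1, 0, 0, 77], [-42.5, -34.5, -1, 0, 0, 77], [-42.5, -34.5, -1, 0, 0, 77], [-42.5, -34.5, -1, 0, 0, 77]],
])

```text
time: 0.65
tool_pos: [340.2, 341.6, 235.6]
tcp_rot: [-180.0, 0.0, 115.7]
ft_force: [1.5, 0.8, 0.5]
finger_gap: 85.4
grip_force: 0.0
```

```bash
python3 - <<'E'
from h import *
print(sensors.sense()["tool_pos"],delta([488,85,240],82))
E
```

```text
[340.1876437  341.63344357 235.62867923] [-2.953e+01  2.200e+00 -4.300e-01 -1.000e-02  1.000e-02  3.369e+01]
```

Call:
play_rows([
  [[-29.5, 2.2, -0.4, 0, 0, 33.7], [-29.5, 2.2, -0.4, 0, 0, 33.7], [-29.5, 2.2, -0.4, 0, 0, 33.7], [-29.5, 2.2, -0.4, 0, 0, 33.7], [-29.5, 2.2, -0.4, 0, 0, 33.7]],
])

```text
time: 1.15
tool_pos: [466.3, 125.6, 239.2]
tcp_rot: [180.0, -0.0, 82.0]
ft_force: [1.0, 1.5, -0.2]
finger_gap: 85.3
grip_force: 0.0
```

```bash
python3 - <<'E'
from h import *
print(delta([488,85,240],82))
E
```

```text
[-3.72  2.71 -0.08  0.01 -0.01  0.02]
```

Call:
play_rows([
  [[-3.7, 2.7, 0, 0, 0, 0], [-3.7, 2.7, 0, 0, 0, 0], [-3.7, 2.7, 0, 0, 0, 0]],
])

```text
time: 1.45
tool_pos: [487.7, 86.3, 238.8]
tcp_rot: [-179.9, -0.0, 82.1]
ft_force: [-0.4, 0.3, -0.9]
finger_gap: 85.3
grip_force: 0.0
```

```bash
python3 - <<'E'
from h import *
d=snap("wrist");np.savez("w1.npz",**d);cv2.imwrite("pics/w1.png",cv2.resize(d["pixels"][:,:,::-1],None,fx=1.5,fy=1.5))
print(sensors.sense()["tool_pos"],proj(d,[[501,159.7,40],[470,-26,105],[532,182,14]]))
E
```

```text
[487.33286593  87.36418031 238.85884699] [[263.5896871  104.27281206]
 [258.71553545 270.33868491]
 [285.23479702  82.71653991]]
```

View pics/w1.png

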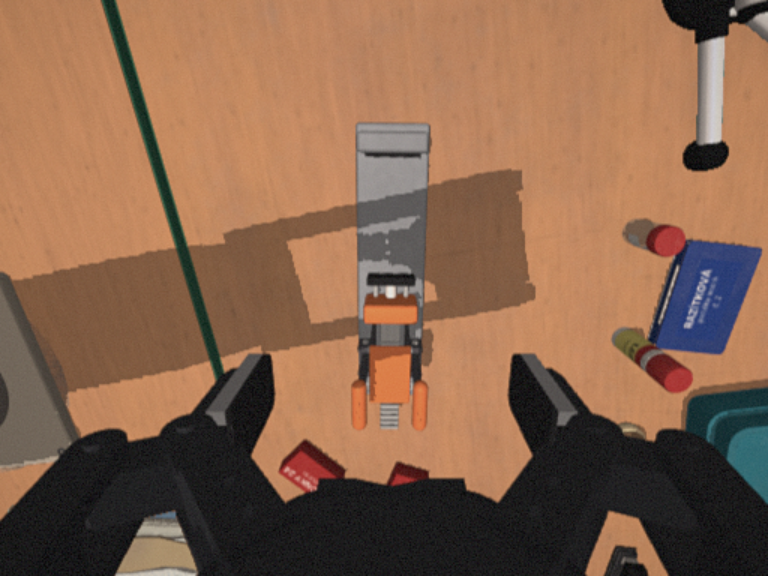

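The wrist view (1.5x) shows the fixed jaw's black face edge at y≈154, x 366–421. The bed edges are at x≈358 and 428, the pad at (390,279), the orange jaw at (390,308), and the grips at (359,405) and (420,405).

```bash
python3 - <<'E'
from h import *
d=dict(np.load("w1.npz"));im=d["pixels"]
m=mask(im,(5,170,120),(16,255,255)); m[:150]=0;m[300:]=0
g=[]
for c in blobs(m,20):
    b=cv2.boundingRect(c);print(b,np.array(cv2.minAreaRect(c)[0]).round(1),ray(d,cv2.minAreaRect(c)[0],105).round(1))
# bed edges: grey low sat
s=mask(im,(0,0,40),(180,60,255))
for row in (84,100,120,175,185):
    xs=np.where(s[row,225:300])[0]+225; print(row,xs.min(),xs.max(),ray(d,[[xs.min(),row],[xs.max()+1,row]],53 if row<103 else 14)[:,:2].round(1).tolist())
gray=cv2.cvtColor(im,cv2.COLOR_RGB2GRAY);print(gray[78:112,262],gray[180:215,262])
print("face top",ray(d,[[245,102.7],[280,102.7]],53).round(1))
E
```

```text
(275, 254, 10, 32) [279.5 269.5] [[494.6 -28.1 105. ]]
(235, 254, 9, 32) [239.  269.5] [[447.  -21.7 105. ]]
(247, 231, 27, 37) [260. 249.] [[475.4   2.  105. ]]
(243, 203, 35, 13) [260. 209.] [[482.   51.1 105. ]]
84 237 285 [[473.7, 185.6], [529.1, 178.1]]
100 237 285 [[471.0, 168.5], [527.2, 160.9]]
120 238 284 [[465.0, 144.6], [526.7, 136.2]]
175 239 282 [[454.5, 70.2], [515.8, 61.9]]
185 239 282 [[452.2, 55.7], [514.2, 47.3]]
[144 143 150 132 122 138 155 154 154 129 121 144 154 151 148 151 151 152
 153 147 152 141 128  86  42  27  63 127 156 154 155 149 150 148] [154 142  95  36  18  37  42  41  39  36 115 187 217 211 212 211 212 209
 159  79  74  78  74  92 132 148 153 153 155 152 150 151 151 148 148]
face top [[479.7 164.3  53. ]
 [520.  158.9  53. ]]
```

Call:
play_rows([
  [[-5, 0.7, 0, 0, 0, -4], [-10, 1.5, 0, 0, 0, -8], [-15, 2.2, 0, 0, 0, -8], [-20, 3, 0, 0, 0, -8], [-25, 3.7, 0, 0, 0, -8]],
])

```text
time: 2.0
tool_pos: [490.9, -162.6, 239.5]
tcp_rot: [180.0, -0.0, 90.5]
ft_force: [1.2, -0.4, 0.4]
finger_gap: 85.3
grip_force: 0.0
```

```bash
python3 - <<'E'
from h import *
print(sensors.sense()["tool_pos"],delta([490,-307,160],90))
E
```

```text
[ 490.92908175 -162.57209161  239.45348452] [-1.444e+01 -2.200e-01  7.940e+00  4.000e-02 -1.000e-02  4.900e-01]
```

Call:
play_rows([
  [[-5, 0, 2.6, 0, 0, 0], [-10, -0.1, 5.3, 0, 0, 0], [-14.4, -0.1, 8, 0, 0, 0], [-14.4, -0.1, 8, 0, 0, 0], [-14.4, -0.1, 8, 0, 0, 0]],
])

```text
time: 2.5
tool_pos: [489.9, -306.0, 157.1]
tcp_rot: [-179.8, -0.1, 90.3]
ft_force: [-0.0, 1.6, 0.2]
finger_gap: 85.4
grip_force: 0.0
```

```bash
python3 - <<'E'
from h import *
d=snap("wrist");np.savez("w2.npz",**d);im=d["pixels"];cv2.imwrite("pics/w2.png",cv2.resize(im[:,:,::-1],None,fx=1.5,fy=1.5))
m=mask(im,(0,120,60),(8,255,255))|mask(im,(170,120,60),(180,255,255))
m=cv2.morphologyEx(m,cv2.MORPH_CLOSE,np.ones((7,7)))
for c in blobs(m,300):
    b=cv2.minAreaRect(c);w=ray(d,cv2.boxPoints(b),20)[:,:2]
    print(np.round(b[0]),w.mean(0).round(1),[np.linalg.norm(w[1]-w[0]).round(1),np.linalg.norm(w[2]-w[1]).round(1)],np.degrees(np.arctan2(*(w[1]-w[0])[::-1])).round(1),w.round().tolist())
E
```

```text
[164. 195.] [ 383.8 -328.5] [np.float64(67.9), np.float64(43.8)] 80.5 [[356.0, -361.0], [367.0, -294.0], [411.0, -296.0], [402.0, -363.0]]
[264. 178.] [ 493.4 -308.4] [np.float64(38.5), np.float64(63.4)] 0.4 [[474.0, -277.0], [512.0, -277.0], [514.0, -340.0], [473.0, -340.0]]
[232.  76.] [ 460.7 -206.7] [np.float64(62.5), np.float64(41.2)] 59.5 [[426.0, -225.0], [457.0, -171.0], [495.0, -188.0], [465.0, -244.0]]
[128.  26.] [ 367.2 -164.4] [np.float64(42.4), np.float64(68.2)] 33.0 [[327.0, -149.0], [363.0, -126.0], [407.0, -178.0], [371.0, -204.0]]
```

View pics/w2.png

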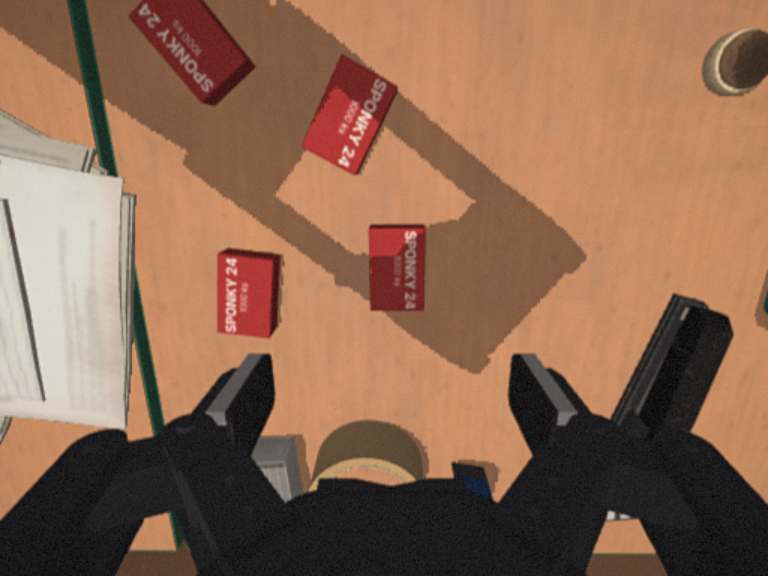

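Wrist view: the target box is at px (264,178), with its top face about 63 x 40 mm, centred at (493,-308) and long along y. I'll descend and grip.

```bash
python3 - <<'E'
from h import *
print(delta([493.2,-308.4,4.5],90))
E
```

```text
[-0.34  0.27 15.41 -0.07 -0.1   0.34]
```

Call:
play_rows([
  [[-0.3, 0.3, 5, 0, 0, 0.3], [-0.3, 0.3, 10, 0, 0, 0.3], [-0.3, 0.3, 14, 0, 0, 0.3], [-0.3, 0.3, 15.4, 0, 0, 0.3], [-0.3, 0.3, 15.4, 0, 0, 0.3]],
])

```text
time: 3.05
tool_pos: [493.3, -307.2, 4.2]
tcp_rot: [-179.9, -0.1, 90.1]
ft_force: [0.9, -0.6, 1.2]
finger_gap: 85.6
grip_force: 0.0
```

Call:
play_rows([
  [[0, 0, 0, 0, 0, 0], [0, 0, 0, 0, 0, 0], [0, 0, 0, 0, 0, 0], [0, 0, 0, 0, 0, 0], [0, 0, 0, 0, 0, 0]],
], jaw=0.2, squeeze=25)

```text
time: 3.55
tool_pos: [495.2, -310.8, 7.8]
tcp_rot: [179.8, 0.1, 90.0]
ft_force: [-0.5, 1.4, 7.3]
finger_gap: 39.1
grip_force: 25.3
```

Call:
play_rows([
  [[0, 0, -3, 0, 0, 0], [0, 0, -8, 0, 0, 0], [0, 0, -13, 0, 0, 0], [0, 0, -17, 0, 0, 0], [0, 0, -17, 0, 0, 0]],
])

```text
time: 4.05
tool_pos: [497.4, -312.6, 184.8]
tcp_rot: [179.3, 0.5, 90.0]
ft_force: [-0.2, -0.8, -0.0]
finger_gap: 39.3
grip_force: 26.2
```

```bash
python3 - <<'E'
from h import *
s=sensors.sense();print(s["tool_pos"],s["tcp_rot"],s["finger_gap"],s["grip_force"],s["ft_force"],delta([493.3,125,175],82))
E
```

```text
[ 497.40005681 -312.60025768  184.77960748] [179.34432895   0.49481616  89.99612744] 39.330743352479985 26.211869716644287 [-0.19499377 -0.75290918 -0.00770339] [43.77 -0.42  0.6   0.69  0.45  8.  ]
```

Call:
play_rows([
  [[5, 0, 0, 0, 0, 4], [10, 0, 0, 0, 0, 8], [15, 0, 0, 0, 0, 8], [20, 0, 0, 0, 0, 8], [25, 0, 0, 0, 0, 8]],
])

```text
time: 4.55
tool_pos: [493.2, -58.0, 175.4]
tcp_rot: [180.0, -0.0, 82.0]
ft_force: [-0.1, -0.3, -1.3]
finger_gap: 39.1
grip_force: 26.2
```

```bash
python3 - <<'E'
from h import *
s=sensors.sense();print(s["tool_pos"],s["tcp_rot"],s["finger_gap"],s["grip_force"],s["ft_force"],delta([493.3,125,175],82))
E
```

```text
[493.20757491 -57.9543407  175.38288691] [ 1.79955569e+02 -3.39375800e-03  8.19685867e+01] 39.06243659602787 26.194700002670288 [-0.07825781 -0.32851083 -1.32608874] [18.12 -2.55  0.04  0.04 -0.   -0.03]
```

Call:
play_rows([
  [[5, -0.7, 0, 0, 0, 0], [10, -1.4, 0, 0, 0, 0], [15, -2.1, 2, 0, 0, 0], [17.8, -2.5, 6, 0, 0, 0], [17.8, -2.5, 9, 0, 0, 0]],
])

```text
time: 5.05
tool_pos: [493.4, 123.8, 84.5]
tcp_rot: [179.9, -0.1, 82.2]
ft_force: [0.1, -0.3, -1.2]
finger_gap: 39.4
grip_force: 26.2
```

Call:
play_rows([
  [[0, 0, 0.5, 0, 0, 0], [0, 0, 0.5, 0, 0, 0]],
])

```text
time: 5.25
tool_pos: [492.5, 119.6, 79.5]
tcp_rot: [-179.9, 0.1, 82.0]
ft_force: [-0.4, -0.5, 0.3]
finger_gap: 39.7
grip_force: 26.2
```

```bash
python3 - <<'E'
from h import *
s=sensors.sense();print(s["tool_pos"],s["tcp_rot"],s["finger_gap"],s["grip_force"],s["ft_force"])
d=snap("wrist");np.savez("w3.npz",**d);cv2.imwrite("pics/w3.png",cv2.resize(d["pixels"][:,:,::-1],None,fx=1.5,fy=1.5))
E
```

```text
[492.54111765 119.62978577  79.49760931] [-1.79853769e+02  5.56355673e-02  8.20112774e+01] 39.67088988191774 26.16594135761261 [-0.43350089 -0.51687211  0.3134151 ]
```

View pics/w3.png

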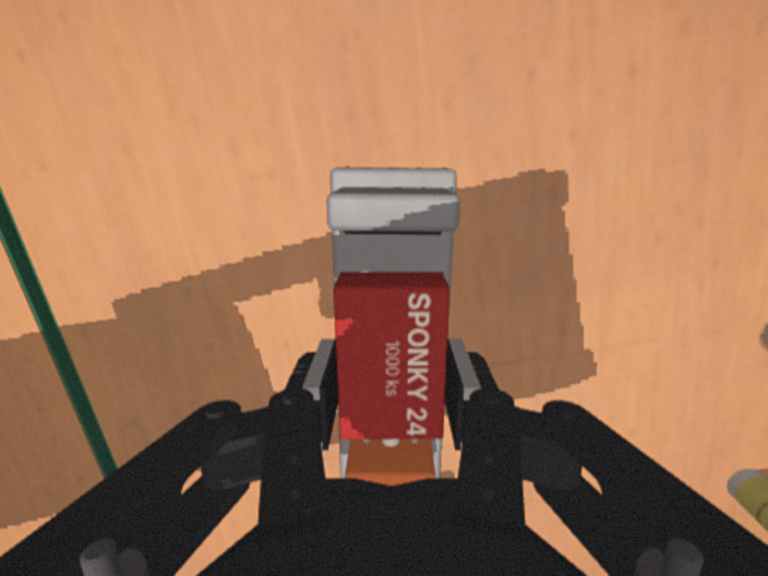

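The box is gripped and aligned with the clamp. Its top face spans px x 336–447, y 285–438 (1.5x), and the jaw face edge is at y≈232.

```bash
python3 - <<'E'
from h import *
d=dict(np.load("w3.npz"))
for z in(90,95,98):
    w=ray(d,np.array([[336,285],[447,285],[443,438],[340,438]])/1.5,z)[:,:2];print(z,w.round(1).tolist(),w.mean(0).round(1),np.linalg.norm(w[0]-w[1]).round(1),np.linalg.norm(w[1]-w[2]).round(1))
f=ray(d,np.array([[341,232],[442,232]])/1.5,53)[:,:2];print("face",f.round(1),f.mean(0),np.linalg.norm(f[0]-f[1]))
f=ray(d,np.array([[328,231],[459,231]])/1.5,53)[:,:2];print("jaw",f.round(1),f.mean(0),np.linalg.norm(f[0]-f[1]))
f=ray(d,np.array([[333,255],[454,255]])/1.5,14)[:,:2];print("bed",f.round(1),f.mean(0),np.linalg.norm(f[0]-f[1]))
E
```

```text
90 [[478.4, 154.0], [516.0, 148.9], [508.5, 87.1], [468.9, 92.5]] [492.9 120.6] 37.9 62.2
95 [[479.3, 155.5], [515.5, 150.6], [508.3, 91.2], [470.2, 96.3]] [493.3 123.4] 36.5 59.8
98 [[479.9, 156.4], [515.2, 151.6], [508.1, 93.6], [471.0, 98.6]] [493.6 125. ] 35.6 58.4
face [[477.7 165.9]
 [519.8 160.1]] [498.70802932 162.96799602] 42.50372129341997
jaw [[472.3 167. ]
 [526.9 159.5]] [499.59383004 163.2741351 ] 55.08616170832607
bed [[465.5 148.1]
 [528.7 139.4]] [497.07147335 143.77454016] 63.81136001874614
```

Call:
play_rows([
  [[0.5, 0.1, 2, 0, 0, 0], [0.5, 0.1, 4, 0, 0, 0], [0.5, 0.1, 5.3, 0, 0, 0], [0.5, 0.1, 5.7, 0, 0, 0], [0.5, 0.1, 5.7, 0, 0, 0]],
])

```text
time: 5.8
tool_pos: [495.7, 124.5, 23.8]
tcp_rot: [180.0, -0.0, 82.0]
ft_force: [0.5, 0.9, -0.5]
finger_gap: 39.4
grip_force: 26.2
```

```bash
python3 - <<'E'
from h import *
s=sensors.sense();print(s["tool_pos"],s["tcp_rot"],s["finger_gap"],s["grip_force"],s["ft_force"])
E
```

```text
[495.6898692  124.460514    23.80251429] [ 1.79981192e+02 -3.52780684e-03  8.19664245e+01] 39.356835848719285 26.1814883351326 [ 0.50781326  0.89699445 -0.52213169]
```

Call:
play_rows([
  [[0, 0, 0.2, 0, 0, 0], [0, 0, 0.4, 0, 0, 0], [0, 0, 0.4, 0, 0, 0]],
])

```text
time: 6.1
tool_pos: [496.6, 124.9, 21.8]
tcp_rot: [179.9, -0.0, 82.0]
ft_force: [-6.5, -2.3, 15.2]
finger_gap: 38.9
grip_force: 28.0
```

Call:
play_rows([
  [[0, 0, 0.1, 0, 0, 0], [0, 0, 0.1, 0, 0, 0]],
])

```text
time: 6.3
tool_pos: [496.6, 124.9, 21.7]
tcp_rot: [179.9, -0.0, 82.0]
ft_force: [-13.3, -3.4, 26.9]
finger_gap: 39.6
grip_force: 29.1
```

```bash
python3 - <<'E'
from h import *
s=sensors.sense();print(s["tool_pos"],s["tcp_rot"],s["finger_gap"],s["grip_force"],s["ft_force"])
E
```

```text
[496.62597813 124.91076177  21.73520443] [ 1.79889462e+02 -4.89746905e-03  8.20225762e+01] 39.59221957125893 29.14339005947113 [-13.28940347  -3.38202989  26.86823834]
```

Call:
play_rows([
  [[0, -0.1, -0.4, 0, 0, 0], [0, -0.1, -0.4, 0, 0, 0], [0, -0.1, -0.4, 0, 0, 0]],
])

```text
time: 6.6
tool_pos: [494.6, 125.1, 22.5]
tcp_rot: [180.0, -0.0, 82.0]
ft_force: [0.5, 0.0, -0.1]
finger_gap: 38.8
grip_force: 26.2
```

```bash
python3 - <<'E'
from h import *
s=sensors.sense();print(s["tool_pos"],s["tcp_rot"],s["finger_gap"],s["grip_force"],s["ft_force"])
d=snap("wrist");np.savez("w4.npz",**d);cv2.imwrite("pics/w4.png",cv2.resize(d["pixels"][:,:,::-1],None,fx=1.5,fy=1.5))
E
```

```text
[494.61963743 125.10044978  22.54129875] [ 1.79953944e+02 -1.40368240e-02  8.20160757e+01] 38.77389011645207 26.196344196796417 [ 0.52428554  0.04377602 -0.13534602]
```

View pics/w4.png

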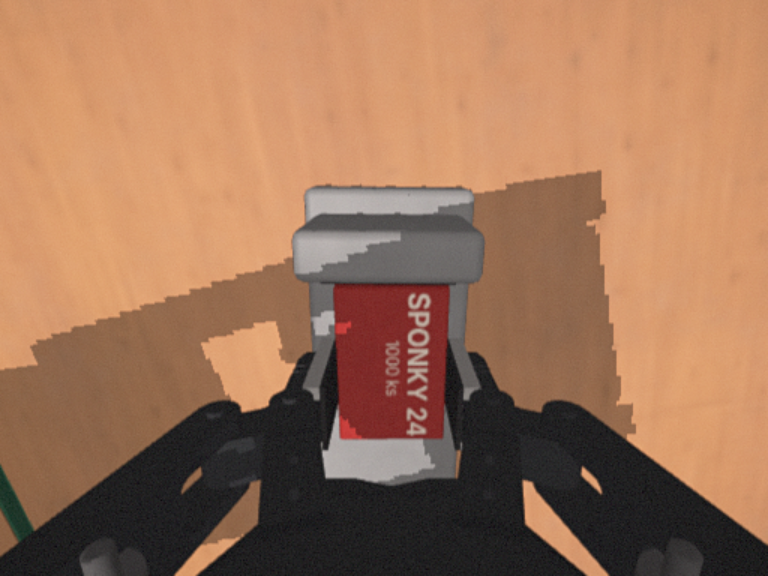

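The box is centred on the bed: its centre is at x≈391 against the jaw's 389. It is a few millimetres from the fixed jaw. I'll release it and go to the trigger.

Call:
play_rows([
  [[0, 0, 0, 0, 0, 0], [0, 0, 0, 0, 0, 0], [0, 0, 0, 0, 0, 0], [0, 0, 0, 0, 0, 0], [0, 0, -0.5, 0, 0, 0]],
], jaw=1.0)

```text
time: 7.15
tool_pos: [493.6, 124.9, 26.7]
tcp_rot: [-179.9, 0.0, 82.0]
ft_force: [-1.5, -0.2, -0.8]
finger_gap: 85.2
grip_force: 0.0
```

Call:
play_rows([
  [[0, 0, -2, 0, 0, 0], [0, 0, -6, 0, 0, 0], [0, 0, -11, 0, 0, 0], [0, 0, -12.5, 0, 0, 0], [0, 0, -12.5, 0, 0, 0]],
])

```text
time: 7.65
tool_pos: [497.0, 125.4, 156.6]
tcp_rot: [179.6, -0.1, 82.0]
ft_force: [0.0, 0.1, -1.0]
finger_gap: 85.5
grip_force: 0.0
```

```bash
python3 - <<'E'
from h import *
s=sensors.sense();print(s["tool_pos"],s["tcp_rot"],s["finger_gap"],s["ft_force"],delta([470.6,-25,150],82))
d=snap("wrist");np.savez("w5.npz",**d);cv2.imwrite("pics/w5.png",cv2.resize(d["pixels"][:,:,::-1],None,fx=1.5,fy=1.5))
im=d["pixels"];m=mask(im,(0,120,60),(8,255,255))|mask(im,(170,120,60),(180,255,255));m[:,:190]=0;m[:,330:]=0
m=cv2.morphologyEx(m,cv2.MORPH_CLOSE,np.ones((7,7)))
for c in blobs(m,300):
    b=cv2.minAreaRect(c);w=ray(d,cv2.boxPoints(b),34)[:,:2];print(cv2.boundingRect(c),w.mean(0).round(1),w.round(1).tolist())
E
```

```text
[496.95512738 125.43762409 156.61418058] [ 1.79586140e+02 -1.22390346e-01  8.20139223e+01] 85.45443836375775 [ 0.01562713  0.09931899 -1.00592066] [-1.527e+01 -5.200e-01  6.300e-01  4.100e-01 -1.200e-01  1.000e-02]
(234, 251, 43, 27) [478.2  29.4] [[457.5, 49.4], [503.7, 42.8], [499.6, 9.4], [452.0, 16.2]]
(237, 148, 40, 61) [493.9 127.7] [[479.4, 161.7], [517.4, 156.4], [509.8, 93.6], [469.1, 99.3]]
```

Box placed at (494,128), about 3 mm from the jaw with yaw 82. Next, move above the trigger.

Call:
play_rows([
  [[-5, -0.1, 0, 0, 0, 0], [-10, -0.2, 0, 0, 0, 0], [-15, -0.3, 0, 0, 0, 0], [-15.2, -0.3, 0, 0, 0, 0], [-15.2, -0.3, 0, 0, 0, 0]],
])

```text
time: 8.2
tool_pos: [468.9, -26.1, 150.4]
tcp_rot: [-179.8, -0.0, 81.8]
ft_force: [0.1, 0.4, -0.7]
finger_gap: 85.8
grip_force: 0.0
```

Call:
play_rows([
  [[0, 0, 0, 0, 0, 0], [0, 0, 0, 0, 0, 0]],
])

```text
time: 8.4
tool_pos: [470.0, -23.8, 151.5]
tcp_rot: [-179.9, -0.0, 82.1]
ft_force: [0.2, -0.8, 0.7]
finger_gap: 84.9
grip_force: 0.0
```

```bash
python3 - <<'E'
from h import *
s=sensors.sense();print(s["tool_pos"],s["tcp_rot"],s["finger_gap"],s["ft_force"],delta([470.6,-25,90],82))
d=snap("wrist");np.savez("w6.npz",**d);cv2.imwrite("pics/w6.png",cv2.resize(d["pixels"][:,:,::-1],None,fx=1.5,fy=1.5))
im=d["pixels"];m=mask(im,(5,170,100),(17,255,255))
for c in blobs(m,60):
    b=cv2.minAreaRect(c);print(cv2.boundingRect(c),np.round(b[0],1),ray(d,b[0],105).round(1))
E
```

```text
[469.95325122 -23.82872304 151.51625321] [-1.79927849e+02 -1.94567908e-02  8.21109806e+01] 84.93603284492909 [ 0.23913505 -0.76099092  0.71491373] [-0.11  0.09  6.15 -0.07 -0.02  0.11]
(286, 183, 17, 54) [293.8 209.5] [[494.5 -28.5 105. ]]
(222, 182, 16, 55) [229.5 209. ] [[446.6 -21.6 105. ]]
(242, 159, 41, 59) [262. 188.] [[473.   -8.5 105. ]]
(236, 119, 53, 21) [262. 129.] [[478.7  33.5 105. ]]
```

View pics/w6.png

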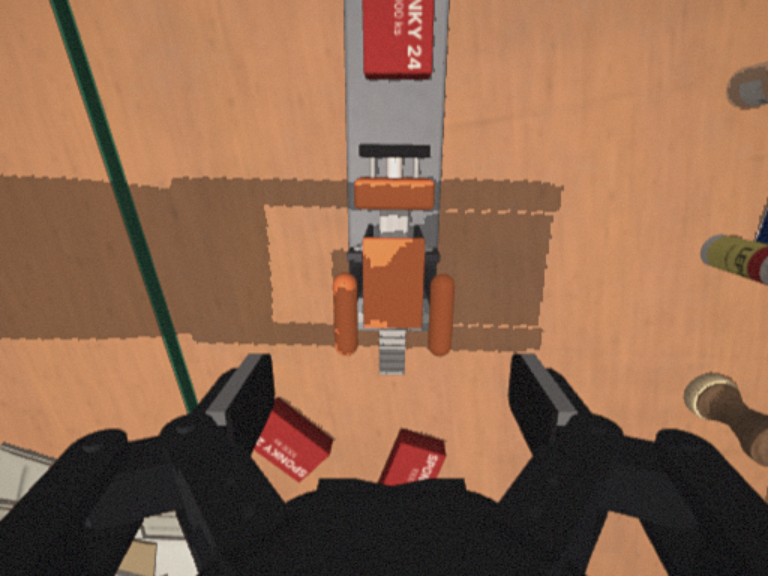

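The grips straddle the tool axis, with the midpoint at (470.5,-25). The pad is relaxed, with a gap to the box. Descend and take the first stroke.

Call:
play_rows([
  [[-0.1, 0, 2.5, 0, 0, 0], [-0.1, 0, 5, 0, 0, 0], [-0.1, 0, 6.1, 0, 0, 0], [-0.1, 0, 6.1, 0, 0, 0], [-0.1, 0, 6.1, 0, 0, 0]],
])

```text
time: 8.95
tool_pos: [470.4, -25.7, 91.9]
tcp_rot: [180.0, -0.0, 82.1]
ft_force: [0.0, -0.3, 0.0]
finger_gap: 85.0
grip_force: 0.0
```

Call:
play_rows([
  [[0, 0, 0, 0, 0, 0], [0, 0, 0, 0, 0, 0], [0, 0, 0, 0, 0, 0], [0, 0, 0, 0, 0, 0], [0, 0, 0, 0, 0, 0]],
], jaw=0.6, squeeze=30)

```text
time: 9.45
tool_pos: [470.5, -26.2, 91.8]
tcp_rot: [179.9, -0.0, 82.0]
ft_force: [-1.4, 0.3, 4.1]
finger_gap: 51.0
grip_force: 3.0
```

```bash
python3 - <<'E'
from h import *
s=sensors.sense();print(s["tool_pos"],s["tcp_rot"],s["finger_gap"],s["grip_force"],s["ft_force"])
d=snap("wrist");np.savez("w7.npz",**d);cv2.imwrite("pics/w7.png",cv2.resize(d["pixels"][:,:,::-1],None,fx=1.5,fy=1.5))
E
```

```text
[470.49150745 -26.17454897  91.84660154] [ 1.79938422e+02 -3.76527639e-04  8.20039736e+01] 51.02258269763356 2.976617217063904 [-1.40844225  0.34706212  4.0904888 ]
```

View pics/w7.png

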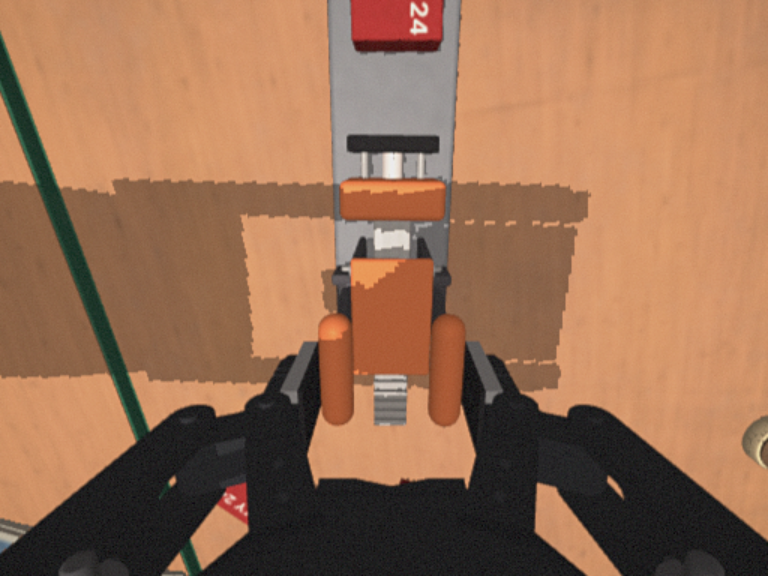

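Call:
play_rows([
  [[0, 0, 0, 0, 0, 0], [0, 0, 0, 0, 0, 0], [0, 0, 0, 0, 0, 0], [0, 0, 0, 0, 0, 0]],
], jaw=0.45)

```text
time: 9.9
tool_pos: [470.5, -26.2, 91.8]
tcp_rot: [179.9, 0.0, 82.0]
ft_force: [-1.2, 0.0, 5.6]
finger_gap: 38.2
grip_force: 4.2
```

```bash
cat > meas.py <<'E'
from h import *
u=np.array([np.cos(np.radians(82)),np.sin(np.radians(82))]);o=np.array([470.6,-25.])
def meas(d,show=True):
    im=d["pixels"];hsv=cv2.cvtColor(im,cv2.COLOR_RGB2HSV)
    c=int(round(proj(d,[[481,50,40]])[0,0]))
    res={}
    prof=[]
    for name,cols in(("L",range(c-17,c-12)),("R",range(c+12,c+17))):
        p=np.median(hsv[:,list(cols)],axis=1)
        red=((p[:,0]<5)|(p[:,0]>172))&(p[:,1]>120)&(p[:,2]>60)
        org=(p[:,0]>=5)&(p[:,0]<18)&(p[:,1]>170)
        blk=(p[:,2]<65)
        top=np.where(org[:160])[0]; j=top.min() if len(top) else -1
        b=np.where(blk[:j])[0] ; rd=np.where(red[:j])[0]
        f=lambda row,z:(ray(d,[[c,row]],z)[0,:2]-o)@u
        bt=b.max() if len(b) else -1
        # contiguous pad band upward
        k=bt
        while k>0 and blk[k-1]:k-=1
        print(name,"red end",rd.max() if len(rd) else None,"pad",k,bt,"jaw",j,"| mm: box rear(z34)",round(f(rd.max()+1,34),1) if len(rd) else None,"pad front(z44)",round(f(k,44),1),"pad back",round(f(bt+1,44),1),"jaw front(z52)",round(f(j,52),1))
E
python3 - <<'E'
from meas import *
s=sensors.sense();print(s["finger_gap"],s["grip_force"],s["ft_force"],s["tool_pos"])
meas(dict(np.load("w7.npz")))
d=snap("wrist");np.savez("w8.npz",**d);meas(d)
E
```

```text
38.242102571056726 4.182316437363625 [-1.18403475  0.00798793  5.55245508] [470.51425327 -26.19984932  91.77038641]
L red end 33 pad 91 100 jaw 120 | mm: box rear(z34) 117.4 pad front(z44) 81.5 pad back 75.1 jaw front(z52) 63.2
R red end 33 pad 91 101 jaw 120 | mm: box rear(z34) 117.4 pad front(z44) 81.5 pad back 74.5 jaw front(z52) 63.2
L red end 30 pad -1 -1 jaw 31 | mm: box rear(z34) 119.1 pad front(z44) 134.0 pad back 133.4 jaw front(z52) 114.9
R red end 33 pad 78 90 jaw 108 | mm: box rear(z34) 117.3 pad front(z44) 89.5 pad back 81.4 jaw front(z52) 70.7
```

Call:
play_rows([
  [[0, 0, 0, 0, 0, 0], [0, 0, 0, 0, 0, 0], [0, 0, 0, 0, 0, 0], [0, 0, 0, 0, 0, 0]],
], jaw=0.75)

```text
time: 10.35
tool_pos: [469.8, -26.0, 91.0]
tcp_rot: [-180.0, 0.0, 82.0]
ft_force: [0.4, -0.8, 0.7]
finger_gap: 63.9
grip_force: 0.0
```

Call:
play_rows([
  [[0, 0, 0, 0, 0, 0], [0, 0, 0, 0, 0, 0], [0, 0, 0, 0, 0, 0], [0, 0, 0, 0, 0, 0], [0, 0, 0, 0, 0, 0]],
], jaw=0.45)

```text
time: 10.85
tool_pos: [470.5, -26.2, 92.0]
tcp_rot: [179.9, 0.0, 82.0]
ft_force: [-1.6, 0.7, 5.9]
finger_gap: 38.8
grip_force: 4.2
```

```bash
sed -i 's/(p\[:,0\]>=5)&(p\[:,0\]<18)&(p\[:,1\]>170)/(p[:,0]>=6)\&(p[:,0]<18)\&(p[:,1]>170)\&(np.arange(384)>50)/' meas.py; python3 - <<'E'
from meas import *
s=sensors.sense();print(s["finger_gap"],s["grip_force"],s["ft_force"],s["tool_pos"])
d=snap("wrist");np.savez("w9.npz",**d);meas(dict(np.load("w8.npz")));meas(d)
E
```

```text
38.76568512031659 4.168265350162983 [-1.56054901  0.70578634  5.91335637] [470.48159642 -26.15388571  92.0248633 ]
L red end 33 pad 78 89 jaw 108 | mm: box rear(z34) 117.3 pad front(z44) 89.5 pad back 82.1 jaw front(z52) 70.7
R red end 33 pad 78 90 jaw 108 | mm: box rear(z34) 117.3 pad front(z44) 89.5 pad back 81.4 jaw front(z52) 70.7
L red end 33 pad 59 72 jaw 89 | mm: box rear(z34) 117.4 pad front(z44) 100.9 pad back 92.6 jaw front(z52) 82.3
R red end 33 pad 60 73 jaw 90 | mm: box rear(z34) 117.4 pad front(z44) 100.3 pad back 91.9 jaw front(z52) 81.7
```

Call:
play_rows([
  [[0, 0, 0, 0, 0, 0], [0, 0, 0, 0, 0, 0], [0, 0, 0, 0, 0, 0], [0, 0, 0, 0, 0, 0]],
], jaw=0.75)

```text
time: 11.3
tool_pos: [469.7, -26.0, 91.0]
tcp_rot: [-180.0, 0.0, 82.0]
ft_force: [1.0, 0.2, 0.3]
finger_gap: 63.9
grip_force: 0.0
```

Call:
play_rows([
  [[0, 0, 0, 0, 0, 0], [0, 0, 0, 0, 0, 0], [0, 0, 0, 0, 0, 0], [0, 0, 0, 0, 0, 0], [0, 0, 0, 0, 0, 0]],
], jaw=0.45)

```text
time: 11.8
tool_pos: [470.5, -26.2, 92.1]
tcp_rot: [179.9, 0.0, 82.0]
ft_force: [-0.9, 0.3, 5.9]
finger_gap: 38.6
grip_force: 4.2
```

```bash
python3 - <<'E'
from meas import *
s=sensors.sense();print(s["finger_gap"],s["grip_force"],s["ft_force"],s["tool_pos"])
d=snap("wrist");np.savez("w10.npz",**d);meas(d);cv2.imwrite("pics/w10.png",cv2.resize(d["pixels"][:220,150:370,::-1],None,fx=2.7,fy=2.7,interpolation=cv2.INTER_CUBIC))
E
```

```text
38.614776067351706 4.159007146954536 [-0.92153351  0.33614811  5.87080121] [470.54204163 -26.15395839  92.06549052]
L red end 33 pad 40 53 jaw 69 | mm: box rear(z34) 117.4 pad front(z44) 111.8 pad back 103.8 jaw front(z52) 94.0
R red end 33 pad 40 55 jaw 69 | mm: box rear(z34) 117.4 pad front(z44) 111.8 pad back 102.6 jaw front(z52) 94.0
```

View pics/w10.png

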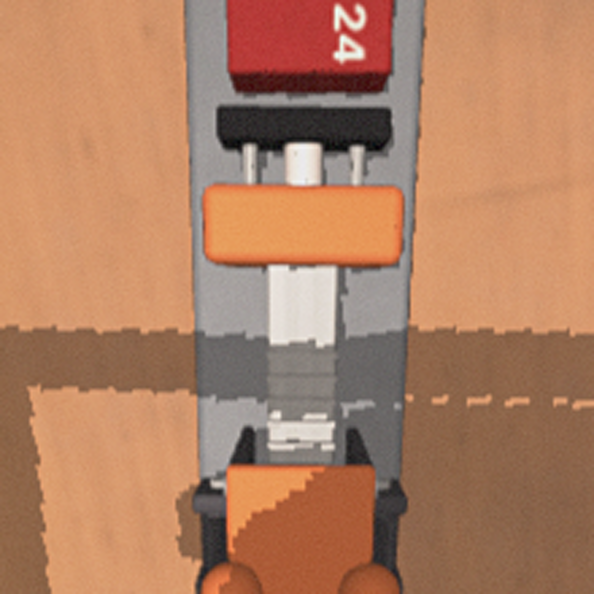

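The pad is relaxed and about 8 mm short of the box, with jaw travel around 38 mm. One more full stroke.

Call:
play_rows([
  [[0, 0, 0, 0, 0, 0], [0, 0, 0, 0, 0, 0], [0, 0, 0, 0, 0, 0], [0, 0, 0, 0, 0, 0]],
], jaw=0.75)

```text
time: 12.25
tool_pos: [469.7, -26.0, 91.0]
tcp_rot: [-180.0, -0.0, 82.0]
ft_force: [-0.1, 0.5, -0.2]
finger_gap: 64.1
grip_force: 0.0
```

Call:
play_rows([
  [[0, 0, 0, 0, 0, 0], [0, 0, 0, 0, 0, 0], [0, 0, 0, 0, 0, 0], [0, 0, 0, 0, 0, 0], [0, 0, 0, 0, 0, 0]],
], jaw=0.45)

```text
time: 12.75
tool_pos: [470.5, -26.2, 92.1]
tcp_rot: [179.9, 0.0, 82.0]
ft_force: [-2.0, 0.3, 6.5]
finger_gap: 38.4
grip_force: 5.3
```

```bash
python3 - <<'E'
from meas import *
s=sensors.sense();print(s["finger_gap"],s["grip_force"],s["ft_force"],s["tool_pos"])
d=snap("wrist");np.savez("w11.npz",**d);meas(d)
E
```

```text
38.42232412193429 5.3181242197752 [-2.02411514  0.25581106  6.51700426] [470.50087015 -26.16462662  92.12884652]
L red end 21 pad 22 40 jaw 76 | mm: box rear(z34) 124.4 pad front(z44) 121.8 pad back 111.3 jaw front(z52) 90.0
R red end 22 pad 23 40 jaw 76 | mm: box rear(z34) 123.8 pad front(z44) 121.3 pad back 111.3 jaw front(z52) 90.0
```

Call:
play_rows([
  [[0, 0, 0, 0, 0, 0], [0, 0, 0, 0, 0, 0], [0, 0, 0, 0, 0, 0], [0, 0, 0, 0, 0, 0]],
], jaw=0.75)

```text
time: 13.2
tool_pos: [469.8, -26.0, 91.0]
tcp_rot: [-180.0, 0.0, 82.0]
ft_force: [-0.2, -0.9, 0.2]
finger_gap: 64.2
grip_force: 0.0
```

```bash
python3 - <<'E'
from meas import *
s=sensors.sense();print(s["finger_gap"],s["grip_force"],s["ft_force"],s["tool_pos"])
d=snap("wrist");np.savez("w12.npz",**d);meas(d)
E
```

```text
64.20035060350665 0.0 [-0.2318308  -0.87881532  0.16221885] [469.76058169 -26.02338153  91.01036075]
L red end 21 pad 22 39 jaw 75 | mm: box rear(z34) 124.2 pad front(z44) 121.6 pad back 111.6 jaw front(z52) 90.5
R red end 21 pad 22 40 jaw 76 | mm: box rear(z34) 124.2 pad front(z44) 121.6 pad back 111.1 jaw front(z52) 89.9
```

```bash
python3 - <<'E'
from meas import *
for n in("w10","w11","w12"):
    d=dict(np.load(n+".npz"));hsv=cv2.cvtColor(d["pixels"],cv2.COLOR_RGB2HSV);c=int(round(proj(d,[[481,50,40]])[0,0]))
    p=np.median(hsv[:,c+12:c+17],axis=1).astype(int);q=np.median(hsv[:,c-2:c+3],axis=1).astype(int)
    print(n,c);print("side",[tuple(x) for x in p[14:84:2].tolist()]);print("mid V/S",[(int(x[1]),int(x[2])) for x in q[14:84:2]])
E
```

```text
w10 260
side [(2, 178, 186), (0, 178, 183), (2, 150, 189), (55, 12, 239), (2, 133, 195), (1, 182, 179), (1, 182, 149), (3, 183, 74), (4, 178, 79), (4, 197, 70), (4, 37, 111), (12, 10, 155), (6, 10, 153), (20, 21, 48), (143, 28, 46), (12, 26, 47), (165, 16, 47), (173, 22, 50), (23, 30, 41), (158, 36, 32), (105, 81, 19), (15, 9, 85), (11, 11, 138), (15, 10, 158), (9, 11, 157), (6, 11, 158), (10, 6, 155), (5, 78, 164), (11, 171, 232), (12, 162, 231), (13, 157, 231), (13, 157, 232), (13, 158, 231), (13, 159, 231), (13, 158, 231)]
mid V/S [(175, 184), (181, 182), (179, 187), (177, 185), (178, 182), (178, 181), (181, 149), (174, 73), (171, 69), (184, 70), (65, 80), (11, 135), (14, 143), (20, 45), (20, 46), (28, 45), (23, 45), (23, 45), (23, 38), (16, 79), (8, 243), (9, 233), (7, 234), (5, 235), (7, 234), (6, 235), (4, 236), (39, 216), (175, 230), (158, 232), (156, 231), (157, 232), (158, 231), (157, 231), (156, 231)]
w11 261
side [(25, 20, 233), (7, 70, 218), (1, 181, 181), (0, 183, 170), (0, 134, 71), (48, 17, 43), (165, 23, 47), (105, 15, 44), (20, 26, 48), (30, 18, 43), (60, 54, 38), (1
[... 1017 characters left out ...]
(30, 2, 150), (9, 170, 201), (11, 167, 228), (13, 161, 227), (12, 160, 228), (12, 159, 228), (13, 160, 228), (13, 159, 228), (13, 161, 228), (13, 159, 228), (13, 158, 229), (13, 159, 229), (13, 157, 229), (13, 157, 228), (11, 165, 229), (9, 174, 218), (9, 180, 133), (10, 53, 134), (11, 28, 148)]
mid V/S [(175, 181), (177, 179), (179, 179), (183, 145), (90, 44), (13, 43), (33, 46), (24, 43), (35, 41), (21, 45), (38, 27), (11, 197), (4, 236), (6, 232), (11, 233), (12, 233), (7, 236), (152, 210), (167, 228), (160, 228), (161, 227), (159, 228), (159, 228), (159, 228), (159, 229), (159, 228), (157, 229), (156, 229), (158, 228), (155, 229), (164, 229), (176, 214), (181, 125), (31, 124), (16, 225)]
```

```bash
cat > m2.py <<'E'
from h import *
u=np.array([np.cos(np.radians(82)),np.sin(np.radians(82))]);o=np.array([470.6,-25.])
def cross(x,lo,hi,th,up):
    for i in range(lo,hi):
        if (x[i]-th)*(x[i+1]-th)<=0 and (x[i+1]>x[i])==up: return i+(th-x[i])/(x[i+1]-x[i])+.5
def m2(d):
    hsv=cv2.cvtColor(d["pixels"],cv2.COLOR_RGB2HSV).astype(float);c=int(round(proj(d,[[481,50,40]])[0,0]))
    q=np.mean(hsv[:,c-2:c+3],axis=1);S,V=q[:,1],q[:,2]
    st=cross(V,10,160,140,True)                       # stem start = pad back
    while V[int(st)+3]<200 or S[int(st)+3]>60: st=cross(V,int(st)+1,160,140,True)
    jf=cross(S,int(st)+2,170,85,True)
    pf=int(st)-4
    while V[pf]<55: pf-=1
    f=lambda row,z:(ray(d,[[c,row]],z)[0,:2]-o)@u
    a,b,e=f(pf+1,42),f(st,42),f(jf,50)
    print("rows pf %.1f pb %.1f jf %.1f | padfront %.1f padback %.1f jaw %.1f travel~%.1f  sep front %.1f back %.1f"%(pf+1,st,jf,a,b,e,e-56,a-e,b-e))
E
python3 - <<'E'
from m2 import *
for n in(7,8,9,10,11,12): m2(dict(np.load(f"w{n}.npz")))
E
```

```text
rows pf 91.0 pb 101.8 jf 119.5 | padfront 81.5 padback 74.7 jaw 63.4 travel~7.4  sep front 18.2 back 11.3
rows pf 79.0 pb 89.7 jf 107.8 | padfront 89.0 padback 82.3 jaw 70.8 travel~14.8  sep front 18.2 back 11.6
rows pf 60.0 pb 71.7 jf 88.9 | padfront 100.6 padback 93.6 jaw 82.5 travel~26.5  sep front 18.1 back 11.1
rows pf 40.0 pb 53.0 jf 68.9 | padfront 112.2 padback 104.7 jaw 94.3 travel~38.3  sep front 17.9 back 10.4
rows pf 23.0 pb 36.7 jf 48.1 | padfront 121.8 padback 114.1 jaw 106.1 travel~50.1  sep front 15.7 back 8.0
rows pf 22.0 pb 36.2 jf 47.9 | padfront 122.1 padback 114.2 jaw 106.1 travel~50.1  sep front 16.0 back 8.2
```

The box is against the jaw, and the pad is pushed in about 2 mm, held by the ratchet. I need about 4 mm more, so I'll use a partial stroke in small steps.

Call:
play_rows([
  [[0, 0, 0, 0, 0, 0], [0, 0, 0, 0, 0, 0], [0, 0, 0, 0, 0, 0], [0, 0, 0, 0, 0, 0]],
], jaw=0.62)

```text
time: 13.65
tool_pos: [470.5, -26.1, 91.9]
tcp_rot: [179.9, 0.0, 82.0]
ft_force: [-1.1, 0.5, 5.3]
finger_gap: 52.7
grip_force: 5.6
```

```bash
python3 - <<'E'
from m2 import *
s=sensors.sense();print(s["finger_gap"],s["grip_force"],s["ft_force"],s["tool_pos"])
d=snap("wrist");np.savez("w13.npz",**d);m2(d)
E
```

```text
52.653910973159526 5.600401237607002 [-1.08362453  0.47867869  5.34973779] [470.47776304 -26.14264579  91.90765791]
rows pf 22.0 pb 36.5 jf 43.9 | padfront 122.3 padback 114.2 jaw 108.5 travel~52.5  sep front 13.9 back 5.7
```

Call:
play_rows([
  [[0, 0, 0, 0, 0, 0], [0, 0, 0, 0, 0, 0], [0, 0, 0, 0, 0, 0], [0, 0, 0, 0, 0, 0]],
], jaw=0.6)

```text
time: 14.1
tool_pos: [470.5, -26.1, 92.1]
tcp_rot: [179.9, 0.0, 82.0]
ft_force: [-1.9, 0.1, 7.8]
finger_gap: 51.2
grip_force: 6.3
```

```bash
python3 - <<'E'
from m2 import *
s=sensors.sense();print(s["finger_gap"],s["grip_force"],s["ft_force"],s["tool_pos"])
d=snap("wrist");np.savez("w14.npz",**d);m2(d)
E
```

```text
51.16444393457097 6.320224329829216 [-1.88178078  0.11026914  7.78673195] [470.48488505 -26.14790919  92.08142838]
rows pf 23.0 pb 36.7 jf 42.1 | padfront 121.8 padback 114.1 jaw 109.4 travel~53.4  sep front 12.4 back 4.7
```

Call:
play_rows([
  [[0, 0, 0, 0, 0, 0], [0, 0, 0, 0, 0, 0], [0, 0, 0, 0, 0, 0], [0, 0, 0, 0, 0, 0]],
], jaw=0.595)

```text
time: 14.55
tool_pos: [470.5, -26.2, 92.2]
tcp_rot: [179.9, 0.0, 82.0]
ft_force: [-1.9, 0.8, 8.5]
finger_gap: 51.0
grip_force: 7.1
```

```bash
python3 - <<'E'
from m2 import *
s=sensors.sense();print(s["finger_gap"],s["grip_force"],s["ft_force"],s["tool_pos"])
d=snap("wrist");np.savez("w15.npz",**d);m2(d)
im=d["pixels"];m=mask(im,(0,120,60),(5,255,255))|mask(im,(172,120,60),(180,255,255));m[40:]=0
print([(y,np.where(m[y,200:330])[0].min()+200,np.where(m[y,200:330])[0].max()+200) for y in(0,5,10,15) if m[y,200:330].any()])
E
```

```text
50.98106982094147 7.050813138484955 [-1.94633318  0.80634072  8.52346564] [470.47637582 -26.15710581  92.15040909]
rows pf 23.0 pb 36.7 jf 41.9 | padfront 121.8 padback 114.1 jaw 109.5 travel~53.5  sep front 12.3 back 4.6
[(0, np.int64(234), np.int64(295)), (5, np.int64(234), np.int64(295)), (10, np.int64(234), np.int64(294)), (15, np.int64(235), np.int64(294))]
```

```bash
python3 -c "
from bench import job
print(job.hand_in())"
```

```text
the job is handed in; nothing more can be done
None
```

The job is handed in at 14.6 s: the box lies flat on the bed against the fixed jaw, the pad is pushed in about 5.6 mm of 12 by image estimate, and the levers are still held squeezed. No verdict came back.

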